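Release the detergent drawer with the pin

TASK

The washing machine's detergent drawer has to come out for rinsing, but a spring tab holds it at its catch: take the release pin from its stand, put it down the narrow well in the drawer, press the tab at the bottom gently and keep it down with the pin while you draw the drawer out towards the robot as far as it goes, past both catches. The tab and well are brittle plastic, so never press or drag with more than about 15 N. Then put the pin back upright in its stand, and leave the bottle, the jar and the measuring cup where they stand.

Things in the scene. Friction and masses are not known exactly. Their poses are not given: they have to be found in the camera images.
- washer: white front-loading washing machine, 600 wide, 600 deep, fixed; its front faces -x of its frame. Origin on the front face, on the centre line of the detergent drawer, at bench height; its worktop is 110 above the bench and starts at the front face
- drawer_slide (a joint): travel of the detergent drawer, m: 0 = tab's tooth at the inner catch, positive = drawn further out (to -x of the washer), end stop 0.060; starts 4 to 20 mm behind 0. Friction about 3 N. With the tab up the tooth catches at 0 and again at 0.030 (mouth lip); beyond 0.047 the drawer is free. It rises 1 mm per 20 mm drawn out (tilted to drain to the rear)
- drawer: white detergent drawer, 150 wide, 245 deep, 52 high, with three compartments and an 178 x 72 front panel. Origin on the centre line, on its underside, 170 behind the inside of the front panel; x to the rear of the machine, z up (tilted 0.05 rad). It carries the well and the tab
- well_mouth (a point): centre of the rim of the orange release well, a square tube in the drawer's middle compartment: 12 x 12 inside, walls 3, rim 4 above the side walls. In it lies the green tab's pad, 12 below the rim at rest, sprung upwards: 2.7 N to start it, 9 N at its hard stop 7 lower. Pressed more than 5.2 its tooth passes under the catches; it binds if dragged against a catch
- pin_tool: release pin, about 75 g: red handle 18 x 18 x 75 over a black round collar (27 across, 5 thick), below it a 13 mm neck 18 long and a 6 mm steel pin. The pin is clamped stiffly (90 N) with its blunt tip anywhere from 50 to 72 below the collar's underside: unknown, hidden in the stand. Origin: centre of the collar's underside; z up along the handle, which spans 5 to 80 above it
- pin_stand: black round pin stand fixed on the bench, 85 high, foot 60 and tube 34 mm across with a 17 mm round bore; origin at the centre of its underside. The pin hangs in the bore with the collar's underside on the rim, 85 above the bench
- detergent: blue detergent bottle, 72 mm across, 210 high, standing on the bench; origin at the centre of its underside
- peg_jar: yellow jar with a white lid, 70 mm across, 100 high, on the bench; origin at the centre of its underside
- measuring_cup: green measuring cup, 72 mm across, 60 high, on the machine's worktop; origin at the centre of its underside

How it is judged:
On the way, in this order (a step that is already met when the one before it is completed fails the run):
1. the pin stands over the well (within 10 mm) and bears on the drawer's tab with more than 4 N, the drawer still behind its first catch (less than 4 mm past it) (contact force between pin_tool and drawer above 4 N and horizontal distance between pin_tool and well_mouth below 0.01 m and value of joint drawer_slide below 0.004 m), for 0.1 s.
2. the drawer is between the two catches (12 to 30 mm out) with the pin still bearing on it with more than 4 N (contact force between pin_tool and drawer above 4 N and value of joint drawer_slide between 0.012 and 0.03 m), for 0.05 s.
3. the drawer is drawn out, at least 50 mm past the first catch (value of joint drawer_slide above 0.05 m), for 0.05 s.
At the end, for the whole second after the job is handed in: the drawer stands at least 50 mm beyond its first catch, at rest; the pin is back in its stand, collar on the rim (within 4 mm), upright within 0.1 rad, released and at rest (value of joint drawer_slide above 0.05 m and velocity of joint drawer_slide between -0.01 and 0.01 m/s and horizontal distance between pin_tool and pin_stand below 0.005 m and z of pin_tool in the frame of pin_stand between 0.082 and 0.089 m and angle between pin_tool's own z axis and vertical below 0.1 rad and linear speed of pin_tool below 0.01 m/s); the robot touches nothing.
It fails at once if the pin presses or drags on the drawer or its tab with more than 16 N (contact force between pin_tool and drawer above 16 N).
It fails at once if the detergent bottle is moved by more than 25 mm (distance of detergent from where it was at the start of the episode above 0.025 m).
It fails at once if the jar is moved by more than 25 mm (distance of peg_jar from where it was at the start of the episode above 0.025 m).
It fails at once if the measuring cup is moved by more than 25 mm (distance of measuring_cup from where it was at the start of the episode above 0.025 m).
It also fails if it takes over 67 s, if anything falls off the work surface, if the arm or the gripper's body presses on something with over 40 N, if the wrist force passes 120 N, or if a joint passes its speed limit or range.

ROBOT

A 6-joint arm with a two-finger parallel gripper is mounted at the origin on the work surface. World frame = base frame: x ahead of the robot, y to its left, z up, the work surface at z = 0. Lengths are in m, angles in rad, forces in N, time in s.
With the tool pointing down it reaches from about 0.325 to 1 m from the base axis. Payload 5.1 kg.
Tool frame: the origin (TCP) lies midway between the tips of the shut fingers; the grasp point (between the pads) lies 19 mm behind it (ctrl.grip_point_offset is the distance from the TCP to the grasp point, in m); z points along the fingers, y is the line along which they close (so a half turn about z gives the same grasp; the last joint's range is limited). The gripper opens to 85 mm and grips with 20 to 120 N. Pads are 22 mm wide; open, the fingers measure 114 mm over their backs; the gripper's body (76 mm by 85 mm) begins 54 mm behind the grasp point. The pads swing forward as they close: fully open they stand 13 mm farther back than shut.
Start: joints at [1.203, 0.124, 1.65, -0, 1.367, -0.083], TCP at [0.183, 0.624, 0.231] pointing down, gripper open.
Joint ranges: [-2.61, 2.61], [-1.02, 2.33], [0.03, 2.71], [-1.35, 4.49], [0.32, 2.68], [-2.91, 2.91]. Speed limits (rad/s): [2.57, 2.57, 3.14, 3.14, 3.14, 3.14].

INTERFACE

Orientations are given as a unit quaternion [w, x, y, z].
In Python, from cell import ctrl gives the robot as it stands.
- The arm moves only by the tool servo_tool, never from a script. Its argument "steps" is a list of rows, each a list of 4 numbers: the shift along the world's x, y, z in mm, then the turn about the world's z in degrees. In form: [[x, y, z, yaw], ...]. A call has 1 to 5 rows; each row shifts and turns the commanded pose from where the row before left it; what a row does not reach is not made up. A row lasts 1/10 s, in which the tool goes at most 50 mm and 8.59 degrees, less where a joint would pass 70% of its speed; a pose out of reach is approached as far as the arm can. A call with a gripper value outside its range is refused whole. "grip" is the finger opening in mm, from 0 to 85.4, set as the call begins (left out, the last holds). The fingers move at their own pace and stop on an object; the grip force is fixed at half the most. Time passes only in rows, so rows that do not move let the fingers close. It gives the time, the measured TCP pose, the force, the opening and the grip force at its end, in the units of the state.
- ctrl.get_state(): the state, without advancing time (a new reading comes with each control period).
- ctrl.camera(name): name is "scene" or "top" or "wrist"; returns a dict with "pixels" (384x512x3 uint8, red, green, blue), "vfov" (degrees; the focal length in pixels is half the picture's height over the tangent of half this angle, whatever the lens; pixels are square), "cx", "cy" (the principal point, pixels), "k1" (the pictures are not rectified: a ray, as slopes to the right and down, at radius r is drawn at 1 + k1 r^2 times it, then the intrinsics apply), "R" (3x3) and "t" (3): a world point X has camera coordinates R X + t. Camera axes: x right, y down, z forward; pixel columns grow to the right and rows downward; lengths in m; the calibration is good to about 2 mm. A picture is of the moment at which its call begins. There is no depth.
- ctrl.sign_off(): hands the job in; it is judged then, once.
The state is a dict: "time_s": time; "joint_pos": joint angles; "qvel": joint speeds; "tau": joint torques, N m; "tcp_pos": TCP position; "eef_rot": TCP orientation; "ft_force": force on the tool from outside, world axes, zero at the start; "moment": the same for the moment, N m; "gripper_width": finger opening in m; "grasp_force": force on a finger pad.
Only numpy, scipy, OpenCV 4.12 (cv2) and the standard library are available. Lean on these libraries where they do the work, as an engineer would, in place of code of your own. Each camera call takes 0.05 s, during which the arm holds its last target. There are 200 camera calls.

## Working session

There is one attempt and no reset: what is moved stays moved. The work goes in short steps, Python scripts to look and compute and a tool call to move; the robot and the scene stay as the last step left them, time stands still between calls to the robot, and variables do not carry over. Pictures are saved under pics/ and viewed, at most 10 in all, crops included, and the job is handed in when it is done.

Besides the shell and the picture viewer there is one more tool, called after "Call:" as name(argument=value, ...), one argument or row to a line, values as JSON. servo_tool: Moves the arm, as the interface text tells. Its arguments: {"type":"object","properties":{"steps":{"type":"array"},"grip":{"type":"number"}},"required":["steps"]}

```bash
mkdir -p pics
cat > h.py <<'E'
import numpy as np, cv2, pickle
from cell import ctrl
def snap(name,tag):
    c=ctrl.camera(name); cv2.imwrite(f'pics/{tag}.png',cv2.cvtColor(c['pixels'],cv2.COLOR_RGB2BGR)); pickle.dump(c,open(f'pics/{tag}.pkl','wb')); return c
def load(tag): return pickle.load(open(f'pics/{tag}.pkl','rb'))
def KD(c):
    f=c['pixels'].shape[0]/2/np.tan(np.radians(c['vfov'])/2)
    return np.array([[f,0,c['cx']],[0,f,c['cy']],[0,0,1]]),np.array([c['k1'],0,0,0.])
def ray(c,u,v):
    K,D=KD(c); p=cv2.undistortPoints(np.array([[[u,v]]],float),K,D)[0,0]
    R=np.array(c['R']);t=np.array(c['t']); return -R.T@t, R.T@np.array([p[0],p[1],1])
def at_z(c,u,v,z):
    o,d=ray(c,u,v); return o+d*(z-o[2])/d[2]
def tri(obs):
    A=np.zeros((3,3));b=np.zeros(3)
    rs=[]
    for c,u,v in obs:
        o,d=ray(c,u,v); d=d/np.linalg.norm(d); P=np.eye(3)-np.outer(d,d); A+=P;b+=P@o; rs.append((o,P))
    x=np.linalg.solve(A,b); return x,[np.linalg.norm(P@(x-o)) for o,P in rs]
def proj(c,X):
    K,D=KD(c); R=np.array(c['R']);t=np.array(c['t'])
    return cv2.projectPoints(np.array(X,float).reshape(-1,1,3),cv2.Rodrigues(R)[0],t,K,D)[0].reshape(-1,2)
E
python3 - <<'E'
from h import *
a=snap('scene','s0');b=snap('top','t0');w=snap('wrist','w0')
for c in(a,b,w): print(c['vfov'],c['cx'],c['cy'],c['k1'],-np.array(c['R']).T@c['t'])
im=[cv2.imread(f'pics/{n}0.png') for n in 'st']
cv2.imwrite('pics/st.png',cv2.resize(np.vstack(im),(512,768))[:, :])
cv2.imwrite('pics/s0b.png',cv2.resize(im[0],(800,600)));cv2.imwrite('pics/t0b.png',cv2.resize(im[1],(800,600)))
print(ctrl.get_state())
E
```

```text
56.424287565280025 252.29744826247523 181.29689349963206 -0.02110081882578179 [ 1.3151398  -0.01053485  0.63145018]
52.690384894026664 257.5914777799077 192.0354327976179 -0.06506128948936073 [ 0.43601622 -0.06832699  1.04341597]
67.02040774480827 257.37357049680514 192.52840671919762 -0.021710070609966107 [0.11450878 0.6443989  0.37297204]
{'time_s': 0.15, 'joint_pos': array([ 1.20339850e+00,  1.24370322e-01,  1.65133838e+00,  2.44405902e-06,
        1.36747600e+00, -8.26211222e-02]), 'qvel': array([ 0.00019282, -0.0023009 , -0.00333818, -0.00104451,  0.00351995,
        0.00024635]), 'tau': array([ 4.10825996e-04, -4.24225616e+01, -3.66015565e+01, -1.19285246e-04,
        4.64129815e-03, -5.07332254e-05]), 'tcp_pos': array([0.18248862, 0.62338065, 0.23033863]), 'eef_rot': array([-1.78771360e-04,  1.41907900e-01,  9.89879545e-01, -7.75688614e-04]), 'ft_force': array([-0.3928993 ,  0.21875753, -0.52428446]), 'moment': array([ 0.01294235, -0.0315958 ,  0.01615963]), 'grasp_force': 0.0, 'gripper_width': 0.08530315080960663}
```

View pics/s0b.png

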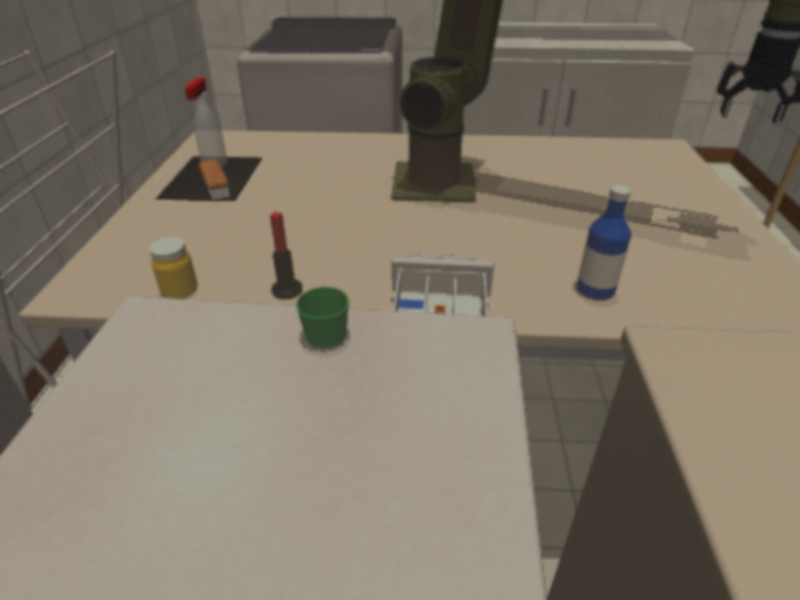

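View pics/t0b.png

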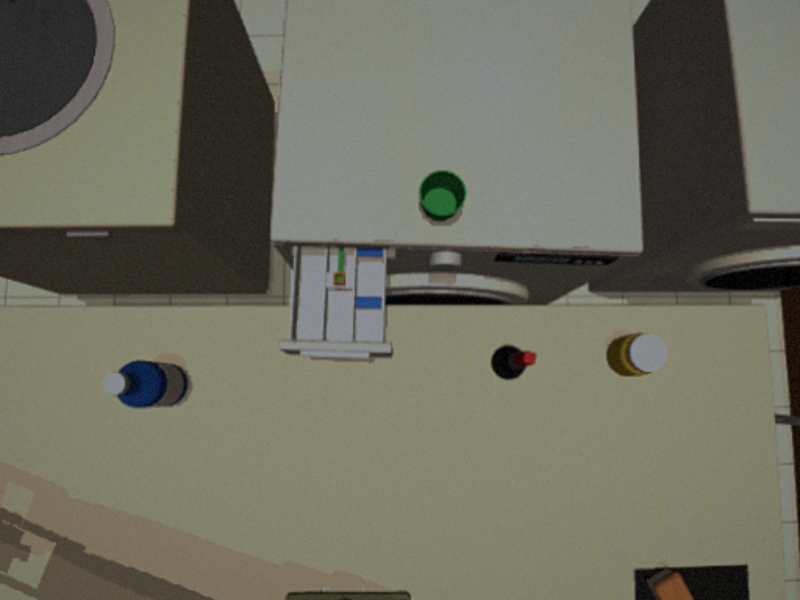

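The scene view (800×600 scale) shows the pin at about (279,232), the drawer at (440,290) and the cup at (323,318). In the top view the well is at (339,279), the pin handle top at (529,359), and the stand foot at (509,362). Next I'll enlarge crops.

Run:
```python
import cv2,numpy as np
s=cv2.imread('pics/s0.png');t=cv2.imread('pics/t0.png')
def cr(i,x,y,w,h,W,H): return cv2.resize(i[y:y+h,x:x+w],(W,H),interpolation=cv2.INTER_CUBIC)
# each 100x75 -> 400x300 (x4)
A=cr(t,170,148,100,75,400,300);B=cr(s,240,155,100,75,400,300)
C=cr(t,300,195,50,37,400,300);D=cr(s,150,125,100,75,400,300)
cv2.imwrite('pics/c1.png',np.vstack([np.hstack([A,B]),np.hstack([C,D])]))
```

```text
(no output)
```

View pics/c1.png

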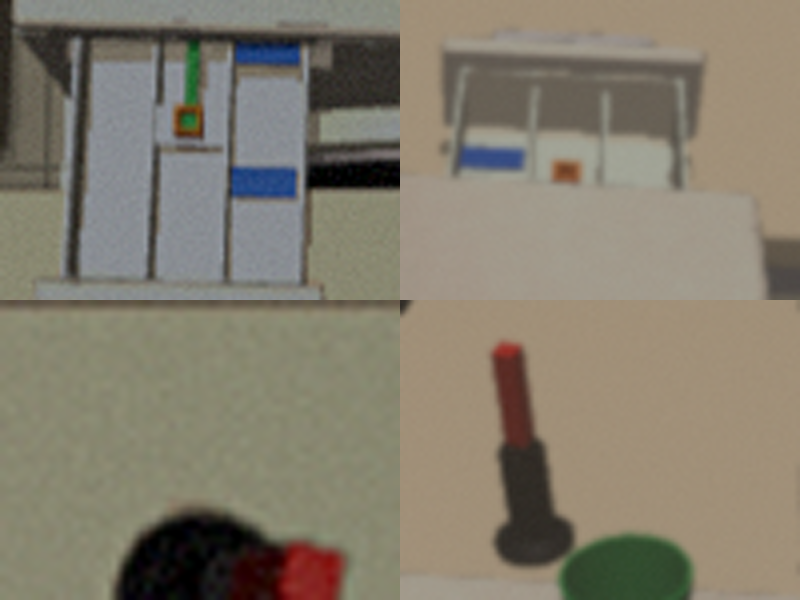

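Run:
```python
from h import *
np.set_printoptions(precision=4,suppress=True)
s=load('s0');t=load('t0')
print('pin top',tri([(s,177,137.5),(t,339,229.5)]), at_z(t,339,229.5,.165))
print('foot',at_z(t,325.8,231.7,.005))
print('well',tri([(s,281.5,195.5),(t,217.1,178.1)]))
for z in(.07,.08,.09,.1):print(z,at_z(t,217.1,178.1,z),at_z(s,281.5,195.5,z))
a,b=at_z(t,272/1.5625,243/1.5625,.11),at_z(t,640/1.5625,252/1.5625,.11)
print('front',a,b,np.degrees(np.arctan2(a[0]-b[0],a[1]-b[1])))
print('side of drawer', [at_z(t,170+x/4,148+y/4,.08) for x,y in((158,45),(150,278),(232,45),(226,280))])
a,b=at_z(t,179.25,218.75,.1),at_z(t,250.5,220,.1);print('panel',a,b,np.degrees(np.arctan2(a[0]-b[0],a[1]-b[1])))
print('bottle',at_z(t,147/1.5625,384/1.5625,.13),'jar',at_z(t,645/1.5625,354/1.5625,.1),'cup',at_z(t,442/1.5625,190/1.5625,.17))
```

```text
pin top (array([ 0.4753, -0.2738,  0.1585]), [np.float64(0.0011927784541976665), np.float64(0.0011927784541978447)]) [ 0.4753 -0.2735  0.165 ]
foot [ 0.4767 -0.2749  0.005 ]
well (array([0.6101, 0.0127, 0.0772]), [np.float64(0.0010473354236284222), np.float64(0.0010473354236284129)])
0.07 [0.6114 0.0122 0.07  ] [0.6008 0.014  0.07  ]
0.08 [0.6096 0.0114 0.08  ] [0.6135 0.0136 0.08  ]
0.09 [0.6078 0.0106 0.09  ] [0.6262 0.0132 0.09  ]
0.1 [0.606  0.0097 0.1   ] [0.6389 0.0127 0.1   ]
front [0.6609 0.1155 0.11  ] [ 0.6469 -0.4718  0.11  ] 1.3613057716910084
side of drawer [array([0.6582, 0.0312, 0.08  ]), array([0.5103, 0.0343, 0.08  ]), array([ 0.6582, -0.0158,  0.08  ]), array([ 0.5089, -0.0129,  0.08  ])]
panel [0.5058 0.1008 0.1   ] [ 0.5024 -0.0724  0.1   ] 1.145346670551311
bottle [0.4403 0.2944 0.13  ] jar [ 0.484  -0.4742  0.1   ] cup [ 0.7279 -0.1486  0.17  ]
```

Call:
servo_tool(
  steps=[
    [0,0,45,-8],
    [0,-10,40,-8],
    [15,-45,0,-8],
    [15,-45,0,-8],
    [15,-45,0,-8],
  ],
)

```text
time_s: 0.65
tcp_pos: [0.2278, 0.4773, 0.3163]
eef_rot: [0.0, 0.474, 0.881, 0.0]
ft_force: [0.2, -0.6, 0.1]
gripper_width: 0.0852
grasp_force: 0.0
```

Call:
servo_tool(
  steps=[
    [15,-45,0,-8],
    [15,-45,0,-8],
    [15,-45,0,-8],
    [15,-45,0,-8],
    [15,-45,0,0],
  ],
)

```text
time_s: 1.15
tcp_pos: [0.3026, 0.252, 0.3161]
eef_rot: [0.0, 0.697, 0.717, 0.0]
ft_force: [1.0, 0.6, 0.4]
gripper_width: 0.0857
grasp_force: 0.0
```

Call:
servo_tool(
  steps=[
    [15,-45,0,0],
    [15,-45,0,0],
    [15,-45,0,0],
    [15,-45,0,0],
    [15,-45,0,0],
  ],
)

```text
time_s: 1.65
tcp_pos: [0.3776, 0.0269, 0.3163]
eef_rot: [0.0, 0.697, 0.717, 0.0]
ft_force: [0.8, 0.7, -1.3]
gripper_width: 0.0852
grasp_force: 0.0
```

Call:
servo_tool(
  steps=[
    [14,-43,0,0],
    [14,-43,0,0],
    [14,-43,0,0],
    [14,-43,0,0],
    [14,-43,0,0],
  ],
)

```text
time_s: 2.15
tcp_pos: [0.4477, -0.1882, 0.316]
eef_rot: [-0.0, 0.697, 0.717, 0.0]
ft_force: [-0.6, 1.0, 0.2]
gripper_width: 0.0852
grasp_force: 0.0
```

Call:
servo_tool(
  steps=[
    [14,-43,0,0],
    [13,-43,-16,0],
    [0,0,0,0],
    [0,0,0,0],
  ],
)

```text
time_s: 2.55
tcp_pos: [0.4742, -0.2726, 0.2988]
eef_rot: [-0.002, 0.697, 0.717, -0.0]
ft_force: [-0.1, 0.4, 0.3]
gripper_width: 0.0857
grasp_force: 0.0
```

Run:
```python
from h import *
w=snap('wrist','w1'); print(proj(w,[[.475,-.274,.165],[.475,-.274,.09]]))
cv2.imwrite('pics/w1b.png',cv2.resize(cv2.imread('pics/w1.png'),(800,600)))
```

```text
[[258.49154603 185.84028654]
 [258.40918385 170.36303092]]
```

View pics/w1b.png

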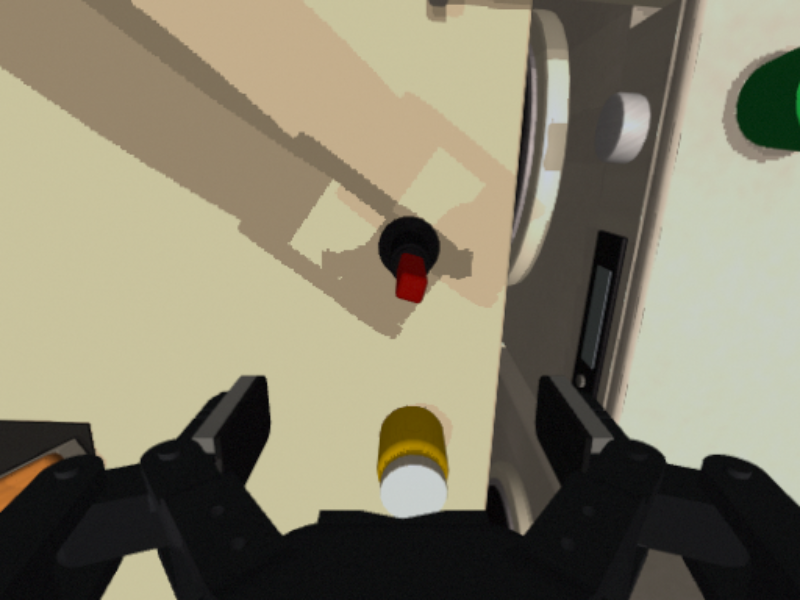

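The pin handle top is at about (411,288) and the foot centre at (409,246). The handle looks turned by about 12°, so I'll measure it by colour.

Run:
```python
from h import *
w=load('w1');im=w['pixels'].astype(int)
bright=(im[...,0]>165)&(im[...,1]<60)&(im[...,2]<60)
roi=np.zeros_like(bright);roi[155:205,240:290]=1
r=(im[...,0]-im[...,1]>60)&roi
print(im[168:196:3,256:272:3,0])
c=cv2.resize(cv2.imread('pics/w1.png')[130:205,210:310],(800,600),interpolation=cv2.INTER_CUBIC);cv2.imwrite('pics/w1c.png',c)
```

```text
[[ 68  76  76  76  77  43]
 [ 68  77  76  76  76  69]
 [ 69  89  76  75  77  74]
 [ 86 125 120 114 105  83]
 [110 125 125 125 125 120]
 [115 125 123 126 124 111]
 [123 122 123 124 122 106]
 [118 124 122 122 119 138]
 [148 135 107 110 111 201]
 [149 150 150 149 199 200]]
```

View pics/w1c.png

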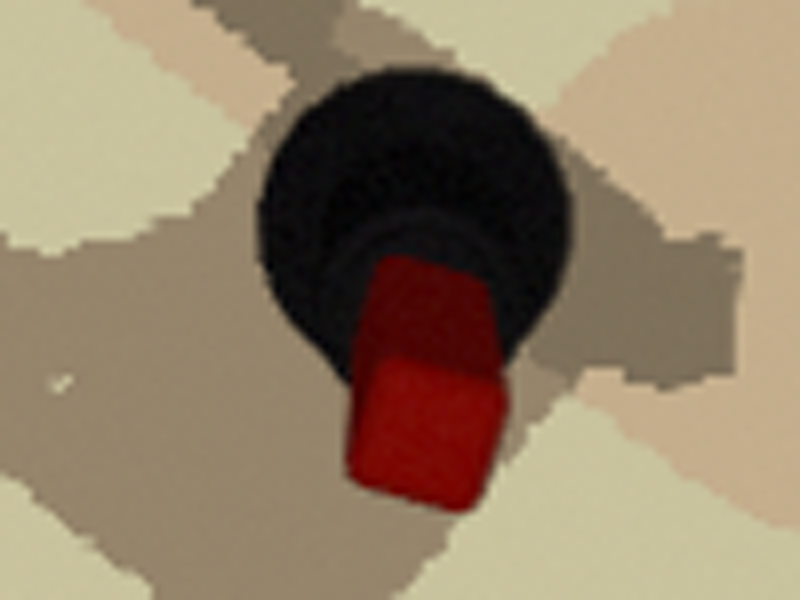

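Run:
```python
from h import *
w=load('w1')
P=[at_z(w,210+x/8,130+y/8,.165) for x,y in((370,356),(508,388),(472,512),(350,480))]
for a,b in((0,1),(3,2),(0,3),(1,2)):
    d=P[b]-P[a];print(np.hypot(*d[:2]),np.degrees(np.arctan2(d[1],d[0])))
print(np.mean(P,0),'foot',at_z(w,210+415/8,130+224/8,.004)); print(ctrl.get_state()['tcp_pos'],ctrl.get_state()['eef_rot'])
```

```text
0.01736219458923475 -11.76016787511159
0.01570684563659464 -13.660167076064806
0.015903575445321474 -97.47252374956045
0.016386713928237963 -103.42113814348814
[ 0.47952232 -0.27231785  0.165     ] foot [ 0.48032116 -0.27255415  0.004     ]
[ 0.474408   -0.27191777  0.29989977] [-6.64906891e-04  6.96750102e-01  7.17313634e-01  6.05521836e-05]
```

Call:
servo_tool(
  steps=[
    [5,0,-40,-7],
    [0,0,-45,-6.6],
    [0,0,-45,0],
    [0,0,-40,0],
    [0,0,-17,0],
  ],
)

```text
time_s: 3.1
tcp_pos: [0.4776, -0.2692, 0.1097]
eef_rot: [-0.003, 0.776, 0.631, -0.001]
ft_force: [0.3, 0.4, 0.2]
gripper_width: 0.0853
grasp_force: 0.0
```

Call:
servo_tool(
  steps=[
    [0,0,0,0],
    [0,0,0,0],
    [0,0,0,0],
    [0,0,0,0],
    [0,0,0,0],
  ],
  grip=10,
)

```text
time_s: 3.6
tcp_pos: [0.4806, -0.2727, 0.1153]
eef_rot: [0.002, 0.777, 0.63, 0.001]
ft_force: [-0.8, 0.6, 4.6]
gripper_width: 0.0171
grasp_force: 59.2
```

Call:
servo_tool(
  steps=[
    [0,0,0,0],
    [0,0,0,0],
    [0,0,0,0],
    [0,0,0,0],
  ],
)

```text
time_s: 4.0
tcp_pos: [0.4806, -0.2728, 0.1152]
eef_rot: [0.001, 0.777, 0.63, 0.001]
ft_force: [-1.0, 0.9, 7.9]
gripper_width: 0.0172
grasp_force: 59.3
```

Call:
servo_tool(
  steps=[
    [0,0,10,0],
    [0,0,20,0],
    [0,0,30,0],
    [0,0,40,0],
    [0,0,30,0],
  ],
)

```text
time_s: 4.5
tcp_pos: [0.4797, -0.2724, 0.2458]
eef_rot: [0.001, 0.777, 0.63, 0.0]
ft_force: [1.1, -0.1, -0.6]
gripper_width: 0.0172
grasp_force: 58.7
```

Call:
servo_tool(
  steps=[
    [0,0,0,0],
    [0,0,0,0],
    [0,0,0,0],
  ],
)

```text
time_s: 4.8
tcp_pos: [0.4787, -0.2716, 0.2412]
eef_rot: [-0.002, 0.777, 0.63, -0.0]
ft_force: [0.3, -0.1, -1.3]
gripper_width: 0.0172
grasp_force: 58.7
```

Run:
```python
from h import *
s=snap('scene','s2');print(ctrl.get_state()['tcp_pos'],ctrl.get_state()['ft_force'])
i=cv2.imread('pics/s2.png');cv2.imwrite('pics/s2b.png',cv2.resize(i[75:195,120:280],(800,600),interpolation=cv2.INTER_CUBIC))
```

```text
[ 0.47864461 -0.27156483  0.24084624] [-0.64210283  0.60986055 -0.91458519]
```

View pics/s2b.png

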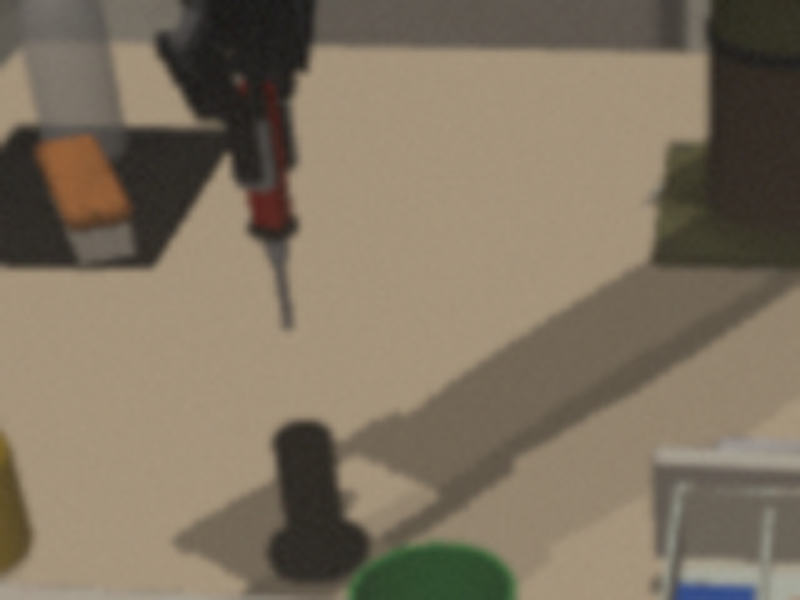

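The pin is held: collar underside at crop (273,236), tip at (288,328). From these I get the pin length.

Run:
```python
from h import *
s=load('s2')
for x,y in((273,237),(288,328),(304,428)):
    o,d=ray(s,120+x/5,75+y/5)
    k=(.479-o[0])/d[0];print((o+k*d))
```

```text
[ 0.479      -0.27199814  0.20552662]
[ 0.479      -0.27101763  0.15086937]
[ 0.479      -0.270165    0.08638813]
```

Call:
servo_tool(
  steps=[
    [19,40,0,0],
    [19,40,0,0],
    [19,40,0,0],
    [19,40,0,0],
    [19,40,0,0],
  ],
)

```text
time_s: 5.35
tcp_pos: [0.5743, -0.0704, 0.2412]
eef_rot: [-0.001, 0.777, 0.63, -0.001]
ft_force: [1.1, -0.6, -0.4]
gripper_width: 0.0174
grasp_force: 58.7
```

Call:
servo_tool(
  steps=[
    [18,40,0,0],
    [18,43,0,0],
    [0,0,0,0],
    [0,0,0,0],
    [0,0,0,0],
  ],
)

```text
time_s: 5.85
tcp_pos: [0.6099, 0.0102, 0.2419]
eef_rot: [-0.001, 0.777, 0.63, -0.001]
ft_force: [-0.2, -0.1, -1.4]
gripper_width: 0.0169
grasp_force: 58.7
```

Run:
```python
from h import *
w=snap('wrist','w3');s=snap('scene','s3');t=snap('top','t3');p=ctrl.get_state()['tcp_pos'];print(p,ctrl.get_state()['ft_force'])
for c in(w,s): print(proj(c,[[.61,.012,.08],[p[0],p[1],p[2]-.09],[p[0],p[1],p[2]-.03]]))
a=cv2.resize(cv2.imread('pics/w3.png'),(448,336));
wi=cv2.imread('pics/w3.png')[110:235,190:320];
si=cv2.imread('pics/s3.png')[120:220,230:334]
cv2.imwrite('pics/c3.png',np.hstack([cv2.resize(wi,(400,385),interpolation=cv2.INTER_CUBIC),cv2.resize(si,(400,385),interpolation=cv2.INTER_CUBIC)]))
```

```text
[0.61023165 0.00958879 0.24297175] [-0.15038601 -0.10833004 -0.0480922 ]
[[257.66545532 175.83782544]
 [258.42065714 198.12889838]
 [258.53306358 226.18609512]]
[[280.85729139 194.60917598]
 [281.1214446  170.42317952]
 [282.22814409 148.61206106]]
```

View pics/c3.png

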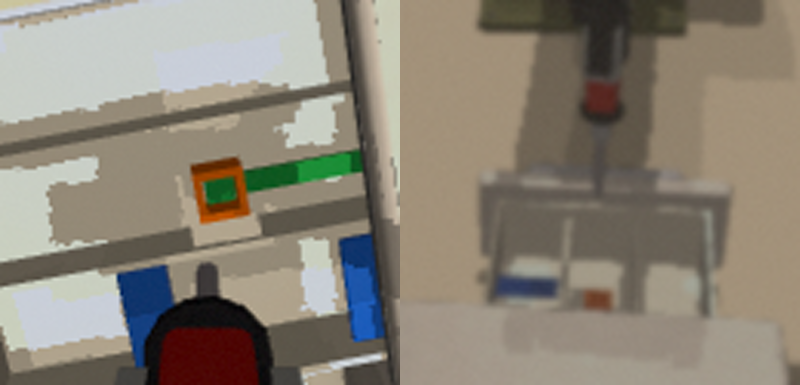

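Wrist crop: well rim centre is at (221,190), pin tip at (207,267). The tip projection agrees with the prediction within 1 px.

Run:
```python
from h import *
np.set_printoptions(precision=4,suppress=True)
w=load('w3');t=load('t0');s=load('s0')
W=(w,190+221/3.077,110+190/3.08);T=(t,217.1,178.1);S=(s,281.5,195.5)
print(tri([W,T]),tri([W,T,S]))
for z in(.075,.08,.085):print(at_z(w,*W[1:],z))
# rim outer size as function of z
for z in(.07,.08,.09):
    a,b,c,d=[at_z(w,190+x/3.077,110+y/3.08,z) for x,y in((193,167),(240,158),(248,212),(203,221))]
    print(z,[np.linalg.norm(q)for q in(a-b,b-c,c-d,d-a)],(a+b+c+d)/4)
for z in(.149,.152,.155):print('tip',at_z(w,190+207/3.077,110+268/3.08,z))
print(ctrl.get_state()['tcp_pos'])
```

```text
(array([0.6138, 0.0123, 0.0616]), [np.float64(0.0011123757039384922), np.float64(0.0011123757039385035)]) (array([0.6123, 0.0134, 0.0775]), [np.float64(0.0033057832013425183), np.float64(0.0028507804530005887), np.float64(0.0012324231705175745)])
[0.6151 0.0145 0.075 ]
[0.6153 0.0155 0.08  ]
[0.6155 0.0166 0.085 ]
0.07 [np.float64(0.01706858502643016), np.float64(0.019986899603066956), np.float64(0.016652618364545946), np.float64(0.02017339522951205)] [0.615  0.0135 0.07  ]
0.08 [np.float64(0.016526060262211192), np.float64(0.01935161624607914), np.float64(0.016123315095536696), np.float64(0.019532184111341465)] [0.6153 0.0156 0.08  ]
0.09 [np.float64(0.015983535497992227), np.float64(0.018716332889091362), np.float64(0.015594011826527332), np.float64(0.018890972993170874)] [0.6156 0.0178 0.09  ]
tip [0.6092 0.0095 0.149 ]
tip [0.6094 0.0105 0.152 ]
tip [0.6096 0.0114 0.155 ]
[0.6102 0.0096 0.243 ]
```

Call:
servo_tool(
  steps=[
    [3,3,-20,0],
    [2,2,-20,0],
    [0,0,-13,0],
    [0,0,0,0],
    [0,0,0,0],
  ],
)

```text
time_s: 6.5
tcp_pos: [0.6156, 0.0153, 0.1906]
eef_rot: [0.0, 0.777, 0.63, -0.0]
ft_force: [-0.2, 0.9, -0.0]
gripper_width: 0.0174
grasp_force: 58.7
```

Call:
servo_tool(
  steps=[
    [0,0,0,0],
    [0,0,0,0],
    [0,0,0,0],
    [0,0,0,0],
    [0,0,0,0],
  ],
)

```text
time_s: 7.0
tcp_pos: [0.6157, 0.0158, 0.1906]
eef_rot: [0.0, 0.777, 0.63, 0.0]
ft_force: [-0.1, -0.6, -2.1]
gripper_width: 0.0173
grasp_force: 58.7
```

Run:
```python
from h import *
w=snap('wrist','w4');s=snap('scene','s4');p=ctrl.get_state()['tcp_pos'];print(p,ctrl.get_state()['ft_force'])
wi=cv2.imread('pics/w4.png')[150:225,215:295];
si=cv2.imread('pics/s4.png')[145:220,240:320]
cv2.imwrite('pics/c4.png',np.hstack([cv2.resize(i,(400,375),interpolation=cv2.INTER_CUBIC) for i in(wi,si)]))
```

```text
[0.61564476 0.01584159 0.19035357] [ 0.10206428  0.04861127 -0.94909869]
```

View pics/c4.png

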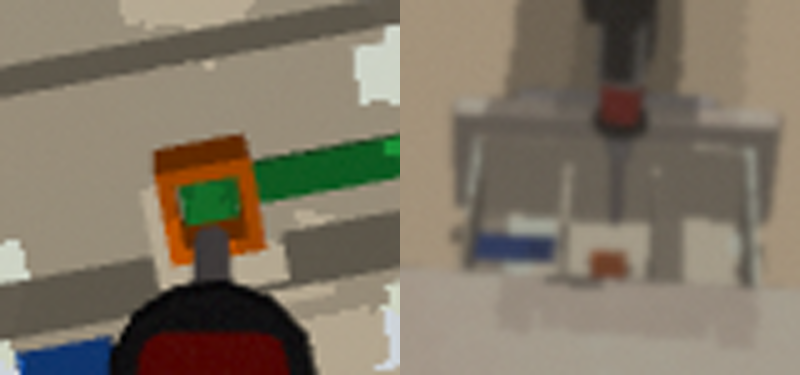

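Wrist crop: rim centre is at (211,209), tip end at (212,232).

Run:
```python
from h import *
np.set_printoptions(precision=4,suppress=True)
w=load('w4');s=load('s4');t=load('t0')
g=lambda x,y:(w,215+x/5,150+y/5)
for z in(.065,.07,.075,.08,.085):
    a,b,c,d=[at_z(*g(x,y),z) for x,y in((157,172),(247,153),(265,248),(173,264))]
    print(z,[round(1e3*np.linalg.norm(q),1) for q in(a-b,b-c,c-d,d-a)],(a+b+c+d)/4)
for z in(.095,.1,.105):print('tip',at_z(*g(212,231),z))
print('rim tri',tri([g(211,209),(s,240+(607-400)/5,145+258/5)]),tri([g(211,209),(t,217.1,178.1)]))
print('tip tri',tri([g(212,231),(s,240+(615-400)/5,145+221/5)]))
```

```text
0.065 [np.float64(17.6), np.float64(19.3), np.float64(18.2), np.float64(18.7)] [0.6141 0.0104 0.065 ]
0.07 [np.float64(17.3), np.float64(19.0), np.float64(17.8), np.float64(18.4)] [0.6144 0.0118 0.07  ]
0.075 [np.float64(16.9), np.float64(18.6), np.float64(17.5), np.float64(18.0)] [0.6147 0.0132 0.075 ]
0.08 [np.float64(16.6), np.float64(18.2), np.float64(17.2), np.float64(17.7)] [0.615  0.0146 0.08  ]
0.085 [np.float64(16.3), np.float64(17.9), np.float64(16.8), np.float64(17.3)] [0.6153 0.0161 0.085 ]
tip [0.6154 0.0151 0.095 ]
tip [0.6157 0.0166 0.1   ]
tip [0.616  0.0181 0.105 ]
rim tri (array([0.6149, 0.0137, 0.0775]), [np.float64(0.00030857540270350965), np.float64(0.00030857540270357145)]) (array([0.6132, 0.0118, 0.0665]), [np.float64(0.0013928346092493948), np.float64(0.0013928346092493475)])
tip tri (array([0.6157, 0.0166, 0.1013]), [np.float64(0.0003305863573002768), np.float64(0.0003305863573003341)])
```

Call:
servo_tool(
  steps=[
    [-0.7,-2.5,0,0],
    [0,0,-8,0],
    [0,0,-7,0],
    [0,0,-3,0],
    [0,0,0,0],
  ],
)

```text
time_s: 7.6
tcp_pos: [0.6142, 0.0133, 0.1709]
eef_rot: [-0.001, 0.777, 0.63, -0.001]
ft_force: [-0.4, -0.3, -2.0]
gripper_width: 0.0173
grasp_force: 58.7
```

Call:
servo_tool(
  steps=[
    [0,0,-1,0],
    [0,0,-1,0],
    [0,0,0,0],
    [0,0,0,0],
  ],
)

```text
time_s: 8.0
tcp_pos: [0.6151, 0.0133, 0.1706]
eef_rot: [0.0, 0.777, 0.63, 0.0]
ft_force: [-0.5, 0.5, -0.7]
gripper_width: 0.0174
grasp_force: 58.7
```

Call:
servo_tool(
  steps=[
    [0,0,-1,0],
    [0,0,-1,0],
    [0,0,0,0],
    [0,0,0,0],
  ],
)

```text
time_s: 8.4
tcp_pos: [0.6149, 0.0133, 0.1682]
eef_rot: [-0.0, 0.777, 0.63, -0.0]
ft_force: [-0.7, -0.0, -1.0]
gripper_width: 0.0169
grasp_force: 58.7
```

Run:
```python
from h import *
w=snap('wrist','w5');s=snap('scene','s5');st=ctrl.get_state();print(st['tcp_pos'],st['ft_force'],st['moment'])
wi=cv2.imread('pics/w5.png')[150:225,215:295];
si=cv2.imread('pics/s5.png')[145:220,240:320]
cv2.imwrite('pics/c5.png',np.hstack([cv2.resize(i,(400,375),interpolation=cv2.INTER_CUBIC) for i in(wi,si)]))
```

```text
[0.61496981 0.01329357 0.16833026] [ 1.16096169 -0.86270006  0.05905674] [ 0.00275564 -0.00812035 -0.03454668]
```

View pics/c5.png

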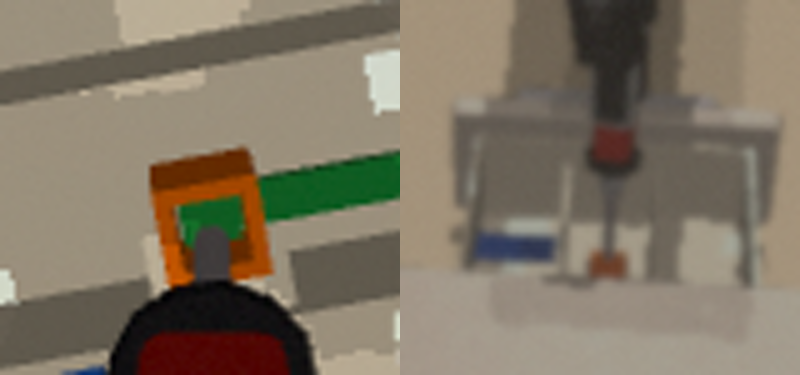

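Crop: tip at (212,231) over rim centre (211,228), so it's inside the hole. I'll descend.

Call:
servo_tool(
  steps=[
    [0,0.3,-1,0],
    [0,0,-1,0],
    [0,0,-1,0],
    [0,0,0,0],
  ],
)

```text
time_s: 8.9
tcp_pos: [0.6148, 0.0136, 0.165]
eef_rot: [-0.0, 0.777, 0.63, -0.0]
ft_force: [-0.2, -0.5, -1.3]
gripper_width: 0.0171
grasp_force: 58.7
```

Call:
servo_tool(
  steps=[
    [0,0,-1,0],
    [0,0,-1,0],
    [0,0,-1,0],
    [0,0,0,0],
  ],
)

```text
time_s: 9.3
tcp_pos: [0.6148, 0.0136, 0.1621]
eef_rot: [-0.0, 0.777, 0.63, -0.0]
ft_force: [0.7, 0.1, -1.3]
gripper_width: 0.0173
grasp_force: 58.7
```

Call:
servo_tool(
  steps=[
    [0,0,-1,0],
    [0,0,-1,0],
    [0,0,0,0],
    [0,0,0,0],
  ],
)

```text
time_s: 9.7
tcp_pos: [0.6149, 0.0136, 0.1603]
eef_rot: [-0.0, 0.777, 0.63, -0.0]
ft_force: [-0.6, 0.9, -0.7]
gripper_width: 0.0172
grasp_force: 58.7
```

Call:
servo_tool(
  steps=[
    [0,0,-1,0],
    [0,0,-1,0],
    [0,0,0,0],
    [0,0,0,0],
  ],
)

```text
time_s: 10.1
tcp_pos: [0.6149, 0.0136, 0.1583]
eef_rot: [-0.0, 0.777, 0.63, -0.0]
ft_force: [-0.6, -0.6, -1.0]
gripper_width: 0.0172
grasp_force: 58.7
```

Call:
servo_tool(
  steps=[
    [0,0,-1,0],
    [0,0,-1,0],
    [0,0,0,0],
    [0,0,0,0],
  ],
)

```text
time_s: 10.5
tcp_pos: [0.6149, 0.0136, 0.1562]
eef_rot: [-0.0, 0.777, 0.63, -0.0]
ft_force: [0.2, 0.2, -0.7]
gripper_width: 0.0175
grasp_force: 58.7
```

Call:
servo_tool(
  steps=[
    [0,0,-1,0],
    [0,0,-1,0],
    [0,0,0,0],
    [0,0,0,0],
  ],
)

```text
time_s: 10.9
tcp_pos: [0.6149, 0.0136, 0.1543]
eef_rot: [-0.0, 0.777, 0.63, -0.0]
ft_force: [0.3, 0.0, -1.0]
gripper_width: 0.0171
grasp_force: 58.7
```

Call:
servo_tool(
  steps=[
    [0,0,-1,0],
    [0,0,-1,0],
    [0,0,0,0],
    [0,0,0,0],
  ],
)

```text
time_s: 11.3
tcp_pos: [0.6151, 0.0136, 0.1528]
eef_rot: [0.0, 0.777, 0.63, 0.0]
ft_force: [-1.0, -0.3, 2.3]
gripper_width: 0.0174
grasp_force: 59.1
```

Call:
servo_tool(
  steps=[
    [0,0,-1,0],
    [0,0,-1,0],
    [0,0,0,0],
    [0,0,0,0],
  ],
)

```text
time_s: 11.7
tcp_pos: [0.6151, 0.0136, 0.1506]
eef_rot: [0.0, 0.777, 0.63, 0.0]
ft_force: [-1.9, 0.8, 4.6]
gripper_width: 0.0173
grasp_force: 59.3
```

Call:
servo_tool(
  steps=[
    [0,0,-1,0],
    [0,0,-1,0],
    [0,0,-1,0],
    [0,0,0,0],
    [0,0,0,0],
  ],
)

```text
time_s: 12.2
tcp_pos: [0.615, 0.0136, 0.1479]
eef_rot: [0.0, 0.777, 0.63, 0.0]
ft_force: [-1.9, 0.3, 5.8]
gripper_width: 0.0175
grasp_force: 59.6
```

Call:
servo_tool(
  steps=[
    [0,0,0,0],
    [0,0,0,0],
  ],
)

```text
time_s: 12.4
tcp_pos: [0.6151, 0.0136, 0.1479]
eef_rot: [0.0, 0.777, 0.63, 0.0]
ft_force: [-1.4, -0.0, 6.6]
gripper_width: 0.0171
grasp_force: 59.6
```

Call:
servo_tool(
  steps=[
    [0,0,-0.7,0],
    [0,0,0,0],
    [0,0,0,0],
  ],
)

```text
time_s: 12.7
tcp_pos: [0.6152, 0.0136, 0.1474]
eef_rot: [0.0, 0.777, 0.63, 0.0]
ft_force: [-2.3, 1.0, 7.5]
gripper_width: 0.0171
grasp_force: 59.6
```

Call:
servo_tool(
  steps=[
    [-1,0,0,0],
    [-1,0,0,0],
    [-1,0,0.1,0],
    [0,0,0,0],
  ],
)

```text
time_s: 13.1
tcp_pos: [0.6139, 0.0135, 0.1484]
eef_rot: [0.002, 0.777, 0.63, 0.002]
ft_force: [0.5, -0.2, 5.6]
gripper_width: 0.0168
grasp_force: 59.7
```

Call:
servo_tool(
  steps=[
    [0,0,0,0],
    [0,0,0,0],
    [0,0,0,0],
  ],
)

```text
time_s: 13.4
tcp_pos: [0.6139, 0.0135, 0.1483]
eef_rot: [0.002, 0.777, 0.63, 0.002]
ft_force: [1.5, -0.2, 5.5]
gripper_width: 0.0176
grasp_force: 59.7
```

Call:
servo_tool(
  steps=[
    [0,0,-0.6,0],
    [0,0,-0.6,0],
    [0,0,0,0],
    [0,0,0,0],
  ],
)

```text
time_s: 13.8
tcp_pos: [0.6139, 0.0135, 0.1473]
eef_rot: [0.002, 0.777, 0.63, 0.002]
ft_force: [1.5, -0.1, 8.3]
gripper_width: 0.0174
grasp_force: 59.8
```

Call:
servo_tool(
  steps=[
    [-1,0,0.1,0],
    [-1,0,0,0],
    [0,0,0,0],
    [0,0,0,0],
  ],
)

```text
time_s: 14.2
tcp_pos: [0.613, 0.0135, 0.1479]
eef_rot: [0.003, 0.777, 0.63, 0.003]
ft_force: [4.0, 0.5, 6.6]
gripper_width: 0.0173
grasp_force: 59.7
```

Call:
servo_tool(
  steps=[
    [-1,0,-0.3,0],
    [-1,0,-0.3,0],
    [0,0,0,0],
    [0,0,0,0],
  ],
)

```text
time_s: 14.6
tcp_pos: [0.6111, 0.0135, 0.1475]
eef_rot: [0.003, 0.777, 0.63, 0.003]
ft_force: [3.1, 0.0, 6.7]
gripper_width: 0.0169
grasp_force: 59.7
```

Call:
servo_tool(
  steps=[
    [-1,0,0,0],
    [-1,0,0,0],
    [0,0,0,0],
    [0,0,0,0],
  ],
)

```text
time_s: 15.0
tcp_pos: [0.6091, 0.0136, 0.1475]
eef_rot: [0.003, 0.777, 0.63, 0.004]
ft_force: [3.7, -0.4, 6.5]
gripper_width: 0.0175
grasp_force: 59.7
```

Call:
servo_tool(
  steps=[
    [0,0,-0.5,0],
    [0,0,-0.4,0],
    [0,0,0,0],
    [0,0,0,0],
  ],
)

```text
time_s: 15.4
tcp_pos: [0.6091, 0.0136, 0.1468]
eef_rot: [0.003, 0.777, 0.63, 0.003]
ft_force: [3.4, 0.4, 7.4]
gripper_width: 0.0173
grasp_force: 59.9
```

Call:
servo_tool(
  steps=[
    [-1,0,0,0],
    [-1,0,0.1,0],
    [0,0,0,0],
    [0,0,0,0],
  ],
)

```text
time_s: 15.8
tcp_pos: [0.6073, 0.0136, 0.1469]
eef_rot: [0.003, 0.777, 0.63, 0.004]
ft_force: [3.4, 0.5, 6.8]
gripper_width: 0.0173
grasp_force: 59.8
```

Call:
servo_tool(
  steps=[
    [-1,0,0,0],
    [-1,0,0,0],
    [0,0,0,0],
  ],
)

```text
time_s: 16.1
tcp_pos: [0.6053, 0.0136, 0.147]
eef_rot: [0.003, 0.777, 0.63, 0.004]
ft_force: [3.5, 0.5, 7.2]
gripper_width: 0.0172
grasp_force: 59.8
```

Call:
servo_tool(
  steps=[
    [-1,0,0.1,0],
    [-1,0,0,0],
    [0,0,0,0],
  ],
)

```text
time_s: 16.4
tcp_pos: [0.6033, 0.0137, 0.1471]
eef_rot: [0.003, 0.777, 0.63, 0.004]
ft_force: [2.9, 0.3, 7.9]
gripper_width: 0.0175
grasp_force: 59.8
```

Call:
servo_tool(
  steps=[
    [-1,0,0.1,0],
    [-1,0.1,0,0],
    [0,0,0,0],
  ],
)

```text
time_s: 16.7
tcp_pos: [0.6013, 0.0137, 0.1472]
eef_rot: [0.003, 0.777, 0.63, 0.004]
ft_force: [2.8, 0.3, 6.4]
gripper_width: 0.0174
grasp_force: 59.8
```

Call:
servo_tool(
  steps=[
    [-1,0,0.1,0],
    [-1,0,0,0],
    [0,0,0,0],
  ],
)

```text
time_s: 17.0
tcp_pos: [0.5993, 0.0137, 0.1472]
eef_rot: [0.003, 0.777, 0.63, 0.004]
ft_force: [3.2, 0.4, 7.7]
gripper_width: 0.0172
grasp_force: 59.8
```

Call:
servo_tool(
  steps=[
    [-1,0,0.1,0],
    [-1,0.1,0,0],
    [0,0,0,0],
  ],
)

```text
time_s: 17.3
tcp_pos: [0.5973, 0.0138, 0.1474]
eef_rot: [0.003, 0.777, 0.63, 0.004]
ft_force: [4.1, -0.2, 6.6]
gripper_width: 0.0171
grasp_force: 59.8
```

Call:
servo_tool(
  steps=[
    [-1,0,0.1,0],
    [-1,0,0,0],
    [0,0,0,0],
  ],
)

```text
time_s: 17.6
tcp_pos: [0.5953, 0.0139, 0.1475]
eef_rot: [0.003, 0.777, 0.63, 0.004]
ft_force: [2.7, 0.3, 6.9]
gripper_width: 0.0173
grasp_force: 59.8
```

Call:
servo_tool(
  steps=[
    [-1,0,0.1,0],
    [-1,0.1,0,0],
    [0,0,0,0],
  ],
)

```text
time_s: 17.9
tcp_pos: [0.5933, 0.014, 0.1476]
eef_rot: [0.003, 0.777, 0.63, 0.004]
ft_force: [3.5, 0.9, 8.1]
gripper_width: 0.0173
grasp_force: 59.8
```

Call:
servo_tool(
  steps=[
    [-1,0,0.1,0],
    [-1,0,0,0],
    [0,0,0,0],
  ],
)

```text
time_s: 18.2
tcp_pos: [0.5913, 0.014, 0.1477]
eef_rot: [0.003, 0.777, 0.63, 0.004]
ft_force: [3.1, 0.7, 6.1]
gripper_width: 0.0173
grasp_force: 59.8
```

Call:
servo_tool(
  steps=[
    [-1,0,0.1,0],
    [-1,0.1,0,0],
    [0,0,0,0],
  ],
)

```text
time_s: 18.5
tcp_pos: [0.5893, 0.014, 0.1477]
eef_rot: [0.003, 0.777, 0.63, 0.004]
ft_force: [2.8, 0.9, 7.4]
gripper_width: 0.0172
grasp_force: 59.8
```

Call:
servo_tool(
  steps=[
    [-1,0,0.1,0],
    [-1,0.1,0,0],
    [-1,0,0,0],
    [0,0,0,0],
  ],
)

```text
time_s: 18.9
tcp_pos: [0.5863, 0.0142, 0.1479]
eef_rot: [0.003, 0.777, 0.63, 0.004]
ft_force: [3.3, 0.7, 7.3]
gripper_width: 0.0171
grasp_force: 59.8
```

Call:
servo_tool(
  steps=[
    [-1,0,0.1,0],
    [-1,0.1,0,0],
    [-1,0,0,0],
    [0,0,0,0],
  ],
)

```text
time_s: 19.3
tcp_pos: [0.5833, 0.0143, 0.148]
eef_rot: [0.003, 0.777, 0.63, 0.004]
ft_force: [3.4, -0.2, 7.8]
gripper_width: 0.0174
grasp_force: 59.8
```

Call:
servo_tool(
  steps=[
    [-1,0,0.1,0],
    [-1,0,0.1,0],
    [-1,0,0,0],
    [0,0,0,0],
  ],
)

```text
time_s: 19.7
tcp_pos: [0.5803, 0.0143, 0.1481]
eef_rot: [0.003, 0.777, 0.63, 0.004]
ft_force: [3.5, 0.7, 7.4]
gripper_width: 0.0174
grasp_force: 59.8
```

Call:
servo_tool(
  steps=[
    [-1,0,0.1,0],
    [-1,0.1,0,0],
    [-1,0,0,0],
    [0,0,0,0],
  ],
)

```text
time_s: 20.1
tcp_pos: [0.5773, 0.0144, 0.1483]
eef_rot: [0.003, 0.777, 0.63, 0.004]
ft_force: [3.3, 0.2, 8.4]
gripper_width: 0.0174
grasp_force: 59.8
```

Call:
servo_tool(
  steps=[
    [-1,0,0.1,0],
    [-1,0.1,0,0],
    [-1,0,0,0],
    [0,0,0,0],
  ],
)

```text
time_s: 20.5
tcp_pos: [0.5743, 0.0145, 0.1484]
eef_rot: [0.003, 0.777, 0.63, 0.004]
ft_force: [3.4, 1.4, 6.9]
gripper_width: 0.0176
grasp_force: 59.8
```

Call:
servo_tool(
  steps=[
    [-1,0,0.1,0],
    [-1,0,0.1,0],
    [-1,0,0,0],
    [0,0,0,0],
  ],
)

```text
time_s: 20.9
tcp_pos: [0.5713, 0.0145, 0.1486]
eef_rot: [0.003, 0.777, 0.63, 0.004]
ft_force: [3.6, 0.9, 6.4]
gripper_width: 0.0174
grasp_force: 59.9
```

Call:
servo_tool(
  steps=[
    [-1,0,0.1,0],
    [-1,0.1,0,0],
    [-1,0,0,0],
    [0,0,0,0],
  ],
)

```text
time_s: 21.3
tcp_pos: [0.5684, 0.0146, 0.1487]
eef_rot: [0.003, 0.777, 0.63, 0.004]
ft_force: [3.2, 1.2, 8.0]
gripper_width: 0.0172
grasp_force: 59.9
```

Call:
servo_tool(
  steps=[
    [-1,0,0.1,0],
    [-1,0.1,0,0],
    [-1,0,0,0],
    [0,0,0,0],
  ],
)

```text
time_s: 21.7
tcp_pos: [0.5653, 0.0147, 0.1487]
eef_rot: [0.003, 0.777, 0.63, 0.004]
ft_force: [3.4, 1.2, 7.3]
gripper_width: 0.0173
grasp_force: 59.9
```

Call:
servo_tool(
  steps=[
    [-1,0,0.1,0],
    [-1,0,0.1,0],
    [-1,0,0,0],
    [0,0,0,0],
  ],
)

```text
time_s: 22.1
tcp_pos: [0.5624, 0.0148, 0.149]
eef_rot: [0.003, 0.777, 0.63, 0.004]
ft_force: [3.4, 1.1, 6.9]
gripper_width: 0.0169
grasp_force: 59.9
```

Call:
servo_tool(
  steps=[
    [-1,0,0.1,0],
    [-1,0.1,0,0],
    [-1,0,0,0],
    [0,0,0,0],
  ],
)

```text
time_s: 22.5
tcp_pos: [0.5594, 0.0148, 0.1491]
eef_rot: [0.003, 0.777, 0.63, 0.004]
ft_force: [3.8, 1.8, 8.1]
gripper_width: 0.0171
grasp_force: 59.9
```

Call:
servo_tool(
  steps=[
    [-1,0.2,0.1,0],
    [-1,0.2,0,0],
    [-1,0,0,0],
    [0,0,0,0],
  ],
)

```text
time_s: 22.9
tcp_pos: [0.5564, 0.0151, 0.1492]
eef_rot: [0.003, 0.777, 0.63, 0.004]
ft_force: [4.1, 0.7, 7.3]
gripper_width: 0.0173
grasp_force: 59.9
```

Call:
servo_tool(
  steps=[
    [-1,0.1,0.1,0],
    [-1,0.1,0,0],
    [-1,0,0,0],
    [0,0,0,0],
  ],
)

```text
time_s: 23.3
tcp_pos: [0.5534, 0.0152, 0.1493]
eef_rot: [0.003, 0.777, 0.63, 0.004]
ft_force: [4.2, 1.1, 7.3]
gripper_width: 0.0173
grasp_force: 59.8
```

Call:
servo_tool(
  steps=[
    [-1,0.1,0.1,0],
    [-1,0,0.1,0],
    [-1,0,0,0],
    [0,0,0,0],
  ],
)

```text
time_s: 23.7
tcp_pos: [0.5504, 0.0154, 0.1495]
eef_rot: [0.003, 0.777, 0.63, 0.004]
ft_force: [3.8, -0.1, 7.6]
gripper_width: 0.0175
grasp_force: 59.8
```

Call:
servo_tool(
  steps=[
    [-1,0.1,0.1,0],
    [-1,0,0,0],
    [0,0,0,0],
  ],
)

```text
time_s: 24.0
tcp_pos: [0.5483, 0.0154, 0.1496]
eef_rot: [0.003, 0.777, 0.63, 0.004]
ft_force: [3.6, 0.6, 7.8]
gripper_width: 0.0174
grasp_force: 59.8
```

Call:
servo_tool(
  steps=[
    [-1,0.1,0.1,0],
    [-1,0,0,0],
    [0,0,0,0],
  ],
)

```text
time_s: 24.3
tcp_pos: [0.5464, 0.0155, 0.1496]
eef_rot: [0.003, 0.777, 0.63, 0.004]
ft_force: [3.7, 0.3, 6.5]
gripper_width: 0.0173
grasp_force: 59.8
```

Call:
servo_tool(
  steps=[
    [-1,0,0.1,0],
    [-1,0,0,0],
    [0,0,0,0],
  ],
)

```text
time_s: 24.6
tcp_pos: [0.5444, 0.0155, 0.1497]
eef_rot: [0.003, 0.777, 0.63, 0.004]
ft_force: [3.3, 1.2, 6.6]
gripper_width: 0.0173
grasp_force: 59.8
```

Call:
servo_tool(
  steps=[
    [-1,0.1,0.1,0],
    [-1,0,0,0],
    [0,0,0,0],
  ],
)

```text
time_s: 24.9
tcp_pos: [0.5424, 0.0156, 0.1499]
eef_rot: [0.003, 0.777, 0.63, 0.004]
ft_force: [4.3, 0.7, 7.4]
gripper_width: 0.0171
grasp_force: 59.8
```

Call:
servo_tool(
  steps=[
    [-1,0.1,0.1,0],
    [-1,0,0,0],
    [0,0,0,0],
  ],
)

```text
time_s: 25.2
tcp_pos: [0.5405, 0.0157, 0.15]
eef_rot: [0.003, 0.777, 0.63, 0.004]
ft_force: [4.2, 0.3, 7.6]
gripper_width: 0.017
grasp_force: 59.8
```

Call:
servo_tool(
  steps=[
    [-1,0,0.1,0],
    [-1,0,0,0],
    [0,0,0,0],
  ],
)

```text
time_s: 25.5
tcp_pos: [0.539, 0.0157, 0.1503]
eef_rot: [0.004, 0.777, 0.63, 0.004]
ft_force: [5.0, 0.5, 5.3]
gripper_width: 0.0175
grasp_force: 59.9
```

Call:
servo_tool(
  steps=[
    [-1,0,0.1,0],
    [-1,0,0,0],
    [0,0,0,0],
  ],
)

```text
time_s: 25.8
tcp_pos: [0.5378, 0.0156, 0.1506]
eef_rot: [0.005, 0.777, 0.63, 0.005]
ft_force: [6.9, -0.5, 5.6]
gripper_width: 0.0172
grasp_force: 59.6
```

Call:
servo_tool(
  steps=[
    [1,0,0,0],
    [1,0,1,0],
    [1,0,2,0],
    [0,0,2,0],
    [0,0,2,0],
  ],
)

```text
time_s: 26.3
tcp_pos: [0.5383, 0.0156, 0.1555]
eef_rot: [0.002, 0.777, 0.63, 0.003]
ft_force: [7.4, -0.3, -0.2]
gripper_width: 0.0172
grasp_force: 58.9
```

Call:
servo_tool(
  steps=[
    [0,0,2,0],
    [0,0,3,0],
    [0,0,3,0],
    [0,0,3,0],
    [0,0,3,0],
  ],
)

```text
time_s: 26.8
tcp_pos: [0.5375, 0.0157, 0.1669]
eef_rot: [0.002, 0.777, 0.63, 0.002]
ft_force: [10.1, -0.9, -6.5]
gripper_width: 0.0173
grasp_force: 58.8
```

Call:
servo_tool(
  steps=[
    [0,0,10,0],
    [0,0,20,0],
    [0,0,30,0],
    [0,0,20,0],
    [0,0,0,0],
  ],
)

```text
time_s: 27.3
tcp_pos: [0.5367, 0.0158, 0.2509]
eef_rot: [0.001, 0.777, 0.63, 0.001]
ft_force: [0.4, 0.6, -0.3]
gripper_width: 0.0173
grasp_force: 60.1
```

Run:
```python
from h import *
print(ctrl.get_state()['tcp_pos'])
t=snap('top','t6');s=snap('scene','s6')
def orange(c):
    im=c['pixels'].astype(int);m=(im[...,0]-im[...,2]>55)&(im[...,0]-im[...,1]>35)
    m[:,:150]=0;m[:140]=0;m[260:]=0;m[:,300:]=0;y,x=np.nonzero(m);return x.mean(),y.mean(),len(x)
for tag in('t0','t6'):
    c=load(tag);u=orange(c);print(u,at_z(c,u[0],u[1],.08))
s=load('s6');s0=load('s0')
cv2.imwrite('pics/c6.png',np.hstack([cv2.resize(cv2.imread(f'pics/{n}.png')[100:220,150:310],(400,300)) for n in('t6','s6')]))
```

```text
[0.53666043 0.01575286 0.25092423]
(np.float64(215.76470588235293), np.float64(178.0), 17) [0.60985316 0.01475468 0.08      ]
(np.float64(nan), np.float64(nan), 0) [nan nan nan]<stdin>:6: RuntimeWarning: Mean of empty slice.
  ret = ret.dtype.type(ret / rcount)
```

View pics/c6.png

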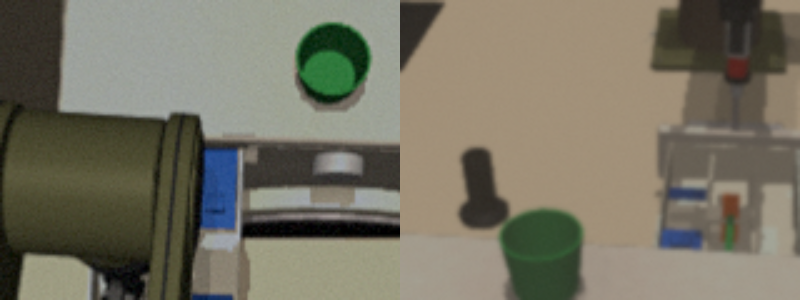

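The drawer is out and the stand is clear. I'll check numerically whether the pin shifted in the grip, comparing wrist frames.

Run:
```python
from h import *
w=snap('wrist','w6');a=cv2.imread('pics/w4.png');b=cv2.imread('pics/w6.png')
for (y0,y1,x0,x1) in((205,245,232,284),(205,222,235,282),(222,240,235,282)):
    r=cv2.matchTemplate(b[y0-8:y1+8,x0-8:x1+8],a[y0:y1,x0:x1],cv2.TM_CCOEFF_NORMED);_,m,_,l=cv2.minMaxLoc(r);print(m,l[0]-8,l[1]-8)
for n,i in(('w4',a),('w6',b)):
    print(n);print(cv2.cvtColor(i,cv2.COLOR_BGR2GRAY)[190:212:2,248:268])
```

```text
0.8407888412475586 0 0
0.8651086091995239 0 0
0.8921205401420593 0 0
w4
[[ 87  87  85  99  73  72  75  72  74  73  72  64  72  60  68  73  88  88
   93 101]
 [ 87  85  72  95  63  73  72  73  74  74  74  73  72  60  65  56  89  88
   96 129]
 [ 90 104  99  54  63  75  73  70  67  64  61  54  54  55  55  58  78  88
   92 119]
 [105 105 102  74  54  53  56  57  60  60  61  58  56  54  54  57  73  89
   88 100]
 [134 105 104  86  53  51  54  59  58  59  61  58  67 103  87  88  87  87
   88 100]
 [163 104 104 104 102  88  55  57  59  60  59  60  65  92 102  93 128 129
  134 167]
 [165 134 104 105 105 103  55  58  60  60  60  58  73 142 169 169 168 170
  169 168]
 [169 168 168 169 166 131  57  60  60  58  60  59  73 142 168 170 168 169
  168 170]
 [169 169 169 164 123  59  35  32  22  21  13  12  19  68 135 168 169 168
  168 166]
 [ 31  16  11  11   8  12   9  10  15  15  18  17  17  13  10   8  11  17
   44  88]
 [ 13  17  17  13  18  18  18  18  19  17  15  17  17  17  18  16  19  16
   10  10]]
w6
[[ 94  93  94  95  95  93  96 125 181 182 181 181 181 181 177 146 132 125
  120 104]
 [ 94  94  93  94  94  93  95  96 107  98  99 114 132 138 157 178 178 179
  179 178]
 [108 133 138 152 175 179 180 179 180 180 181 180 180 180 172 166 165 158
  153 152]
 [181 180 180 175 167 162 113  65  66  65  67  74 115 151 152 151 151 152
  151 150]
 [152 152 151 152 152 144  60  61  64  63  64  63  80 151 152 151 151 152
  152 152]
 [150 151 151 150 148 122  61  63  64  65  65  62  79 152 177 152 162 180
  179 179]
 [152 153 152 151 149 120  61  63  64  64  65  65  79 152 180 179 180 180
  179 180]
 [108 151 151 152 151 141  60  62  64  65  65  63  71 128 180 180 180 178
  180 181]
 [ 87 151 152 147 112  82  36  36  22  23  12  12  23  71 144 180 181 181
  179 181]
 [ 21  16  10   5  11   9   9  10  14  17  17  14  20  11   6  10  14  32
   77 138]
 [ 14  15  17  16  18  20  19  20  19  20  18  20  17  18  19  20  19  16
    8  10]]
```

Call:
servo_tool(
  steps=[
    [-8,-41,0,0],
    [-8,-41,0,0],
    [-8,-41,0,0],
    [-8,-41,0,0],
    [-8,-41,0,0],
  ],
)

```text
time_s: 27.95
tcp_pos: [0.4942, -0.1901, 0.2457]
eef_rot: [-0.002, 0.777, 0.63, -0.001]
ft_force: [0.7, -0.3, -0.4]
gripper_width: 0.0173
grasp_force: 60.1
```

Call:
servo_tool(
  steps=[
    [-8,-41,0,0],
    [-8.7,-42.3,0,0],
    [0,0,-30,0],
    [0,0,-10,0],
    [0,0,0,0],
  ],
)

```text
time_s: 28.45
tcp_pos: [0.4772, -0.2708, 0.204]
eef_rot: [-0.004, 0.777, 0.63, -0.001]
ft_force: [0.2, 0.0, -0.9]
gripper_width: 0.0169
grasp_force: 60.1
```

Call:
servo_tool(
  steps=[
    [0,0,0,0],
    [0,0,0,0],
    [0,0,0,0],
  ],
)

```text
time_s: 28.75
tcp_pos: [0.48, -0.2722, 0.2097]
eef_rot: [0.001, 0.776, 0.63, 0.0]
ft_force: [0.3, 1.0, -1.2]
gripper_width: 0.0176
grasp_force: 60.1
```

Call:
servo_tool(
  steps=[
    [0,0,-10,0],
    [0,0,-10,0],
    [0,0,-10,0],
    [0,0,-10,0],
    [0,0,0,0],
  ],
)

```text
time_s: 29.25
tcp_pos: [0.478, -0.2717, 0.1656]
eef_rot: [-0.002, 0.777, 0.63, -0.001]
ft_force: [-0.3, 0.6, -0.4]
gripper_width: 0.0173
grasp_force: 60.1
```

Call:
servo_tool(
  steps=[
    [0,0,-10,0],
    [0,0,-10,0],
    [0,0,-10,0],
    [0,0,0,0],
    [0,0,0,0],
  ],
)

```text
time_s: 29.75
tcp_pos: [0.4791, -0.2724, 0.138]
eef_rot: [-0.0, 0.777, 0.63, -0.0]
ft_force: [-0.1, -0.7, -0.4]
gripper_width: 0.0172
grasp_force: 60.1
```

Call:
servo_tool(
  steps=[
    [0,0,-5,0],
    [0,0,-5,0],
    [0,0,-4,0],
    [0,0,0,0],
    [0,0,0,0],
  ],
)

```text
time_s: 30.25
tcp_pos: [0.4792, -0.2725, 0.1243]
eef_rot: [-0.0, 0.777, 0.63, -0.0]
ft_force: [0.0, 0.2, -1.9]
gripper_width: 0.0173
grasp_force: 60.1
```

Call:
servo_tool(
  steps=[
    [0,0,-3,0],
    [0,0,-3,0],
    [0,0,-2,0],
    [0,0,0,0],
    [0,0,0,0],
  ],
)

```text
time_s: 30.75
tcp_pos: [0.4792, -0.2724, 0.1163]
eef_rot: [-0.0, 0.777, 0.63, -0.0]
ft_force: [-0.4, -0.1, -0.4]
gripper_width: 0.0171
grasp_force: 60.1
```

Call:
servo_tool(
  steps=[
    [0,0,-1,0],
    [0,0,-1,0],
    [0,0,0,0],
    [0,0,0,0],
  ],
)

```text
time_s: 31.15
tcp_pos: [0.4795, -0.2727, 0.1153]
eef_rot: [0.0, 0.777, 0.63, 0.0]
ft_force: [-3.0, 2.2, 6.1]
gripper_width: 0.0176
grasp_force: 60.7
```

Seated at 0.1153, the same height as at the grasp. I'll release it and withdraw.

Call:
servo_tool(
  steps=[
    [0,0,0,0],
    [0,0,0,0],
    [0,0,0,0],
    [0,0,0,0],
    [0,0,0,0],
  ],
  grip=60,
)

```text
time_s: 31.65
tcp_pos: [0.4792, -0.2724, 0.1142]
eef_rot: [-0.0, 0.777, 0.63, -0.0]
ft_force: [-0.2, 0.4, 0.7]
gripper_width: 0.0597
grasp_force: 0.0
```

Call:
servo_tool(
  steps=[
    [0,0,10,0],
    [0,0,25,0],
    [0,0,40,0],
    [0,0,40,0],
    [0,0,40,0],
  ],
)

```text
time_s: 32.15
tcp_pos: [0.4791, -0.2724, 0.2718]
eef_rot: [0.0, 0.777, 0.63, 0.0]
ft_force: [0.8, -0.5, -0.2]
gripper_width: 0.0599
grasp_force: 0.0
```

Call:
servo_tool(
  steps=[
    [-5,0,30,0],
    [0,0,0,0],
    [0,0,0,0],
    [0,0,0,0],
    [0,0,0,0],
  ],
)

```text
time_s: 32.65
tcp_pos: [0.4737, -0.272, 0.2974]
eef_rot: [-0.002, 0.777, 0.63, -0.0]
ft_force: [-0.2, 0.8, 0.6]
gripper_width: 0.0599
grasp_force: 0.0
```

Run:
```python
from h import *
s0=load('s0');s=snap('scene','s7');t0=load('t0');t=snap('top','t7')
def red(c,x0,y0,x1,y1):
    im=c['pixels'].astype(int)[y0:y1,x0:x1];m=(im[...,0]>2*im[...,1])&(im[...,0]>70);y,x=np.nonzero(m);return x.mean()+x0,y.mean()+y0,len(x)
print([red(c,150,120,215,195) for c in(s0,s)])
c=t;K=lambda c,x,y:c['pixels'][y-3:y+4,x-3:x+4].mean((0,1)).astype(int)
def orange(c):
    im=c['pixels'].astype(int);m=(im[...,0]-im[...,2]>55)&(im[...,0]-im[...,1]>35);m[:,:200]=0;m[:140]=0;m[260:]=0;m[:,240:]=0
    y,x=np.nonzero(m);return (x.mean(),y.mean(),len(x)) if len(x) else None
for c in(t0,t):
    u=orange(c);print(u,u and at_z(c,u[0],u[1],.08))
st=ctrl.get_state();print(st['tcp_pos'],st['ft_force'],st['gripper_width'],st['time_s'])
```

```text
[(np.float64(176.88059701492537), np.float64(145.3134328358209), 67), (np.float64(177.07246376811594), np.float64(147.53623188405797), 69)]
(np.float64(215.76470588235293), np.float64(178.0), 17) [0.60985316 0.01475468 0.08      ]
(np.float64(215.1153846153846), np.float64(205.80769230769232), 26) [0.53942495 0.01565257 0.08      ]
[ 0.47382834 -0.2721559   0.29776399] [ 0.14795849 -0.81630021 -0.32125131] 0.06012316827668799 32.75
```

Run:
```python
from h import *
a,b=load('s0')['pixels'],load('s7')['pixels']
for y in range(132,166,2): print(y,a[y,172:188:3,0],b[y,172:188:3,0])
w=snap('wrist','w7')
im=w['pixels'].astype(int);m=(im[...,0]>100)&(im[...,0]>2.5*im[...,1]);m[:120]=0;m[230:]=0;y,x=np.nonzero(m);print(x.min(),x.max(),y.min(),y.max())
print(proj(w,[[.4795,-.2725,.165],[.4795,-.2725,.09]]))
```

```text
132 [159 161 161 161 161 161] [163 164 166 164 163 164]
134 [160 157 159 161 160 161] [164 155 159 164 162 164]
136 [159 151 150 155 161 160] [160 106 110 156 163 164]
138 [145 136 122 134 160 160] [143  97  88 144 164 165]
140 [145  90  88 125 160 160] [145  91  85 127 164 164]
142 [148  90  87 117 161 159] [151  93  85 123 163 163]
144 [151  89  86 104 161 160] [155  91  88 113 164 163]
146 [157  91  87  97 160 161] [160  92  90 100 163 163]
148 [158  95  89  91 161 162] [163  97  91  94 163 164]
150 [159 100  90  84 160 160] [162  97  91  86 164 162]
152 [160 107  91  81 157 160] [163 104  91  81 162 164]
154 [160 117  89  81 153 160] [164 111  89  79 158 164]
156 [160 122  91  80 151 161] [163 122  89  79 154 163]
158 [161 132  90  81 140 160] [162 137  90  81 143 162]
160 [160 121  81  79  76 157] [165 124  84  79  75 157]
162 [159  76  55  57  53 150] [161  74  53  53  51 118]
164 [158  68  51  46  50 147] [161  68  47  49  47 104]
255 272 175 191
[[263.66113642 183.69515084]
 [262.53799621 168.51136488]]
```

The row profiles show the handle in the same place and upright, with only the shading of its top face changed. Handing in.

```bash
python3 -c "
from cell import ctrl
print(ctrl.sign_off())"
```

```text
the job is handed in; nothing more can be done
None
```

The drawer is drawn out to its end stop past both catches, the pin is back upright in its stand, and the job is handed in at about 33 s. The judge returned no verdict. The largest force I read was about 12 N, while lifting the pin out of the well, and the bottle, jar and cup were not touched on the path taken.

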